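Clear the rapid-test desk: vials and cassettes into their trays

ROBOT

A 6-joint arm with a two-finger parallel gripper is mounted at the origin on the work surface. World frame = base frame: x ahead of the robot, y to its left, z up, the work surface at z = 0. Lengths are in m, angles in rad, forces in N, time in s.
With the tool pointing down it reaches from about 0.375 to 0.9 m from the base axis. Payload 3.1 kg.
Tool frame: the origin (TCP) lies on the centre line of the jaws, within the pads' length; the fingertips stand 25 mm ahead of it and the grasp point (between the pads) lies 6 mm ahead of it (manip.tip_extent is the distance from the TCP to the fingertips, in m); z points along the fingers, y is the line along which they close (so a half turn about z gives the same grasp; the last joint's range is limited). The gripper opens to 85 mm and grips with 20 to 120 N. Pads are 22 mm wide; open, the fingers measure 114 mm over their backs; the gripper's body (76 mm by 85 mm) begins 54 mm behind the grasp point. The pads swing forward as they close: fully open they stand 13 mm farther back than shut.
Start: joints at [1.071, 0.527, 1.433, -0, 1.181, -0.178], TCP at [0.198, 0.593, 0.256] pointing down, gripper open.
Joint ranges: [-3.08, 3.08], [-0.75, 2.2], [0.22, 2.44], [-1.43, 4.57], [0, 2.65], [-2.85, 2.85]. Speed limits (rad/s): [2.79, 2.79, 3.14, 3.14, 3.14, 3.14].

INTERFACE

Orientations are given as a unit quaternion [x, y, z, w].
In Python, from station import readout, imaging, order, manip gives the robot as it stands.
- The arm moves only by the tool move_arm, never from a script. Its argument "rows" is a list of rows, each a list of 7 numbers: the turn, a rotation vector about the tool's x, y, z in degrees, then the shift along the tool's x, y, z in mm, then the closure, from 0 (fully open) to 1 (shut). A call has 1 to 12 rows; each row is the pose to reach, as a shift and turn from the pose commanded when the call began, along the tool's axes at that moment; what a row does not reach only later rows make up. A row lasts 1/12 s, in which the tool goes at most 41.7 mm and 7.16 degrees, less where a joint would pass 70% of its speed; a pose out of reach is approached as far as the arm can. A call with a gripper value outside its range is refused whole. The fingers move at their own pace and stop on an object; "squeeze" is the grip in N (left out, the last holds). Time passes only in rows, so rows that repeat a pose let the fingers close. It gives the time, the measured TCP pose, the force, the opening and the grip force at its end, in the units of the state.
- readout.sense(): the state, without advancing time (a new reading comes with each control period).
- imaging.snapshot(name): name is "side" or "top" or "wrist"; returns a dict with "img" (420x560x3 uint8, red, green, blue), "z_map" (420x560 float32, m along the optical axis (not along the pixel's ray), 0 where there is no reading), "fovy" (degrees; the focal length in pixels is half the picture's height over the tangent of half this angle, whatever the lens; pixels are square), "cx", "cy" (the principal point, pixels), "rvec" (rotation vector, rad) and "tvec" (3), from world to camera coordinates, as OpenCV has them. Camera axes: x right, y down, z forward; pixel columns grow to the right and rows downward; lengths in m; the calibration is good to about 2 mm. The wrist camera is an equidistant fisheye: a pixel r from the principal point sees the ray r / f radians off the axis. A picture is of the moment at which its call begins.
- order.sign_off(): hands the job in; it is judged then, once.
The state is a dict: "t": time; "q": joint angles; "qd": joint speeds; "tau": joint torques, N m; "tcp_pos": TCP position; "tool_rot": TCP orientation; "force": force on the tool from outside, world axes, zero at the start; "ft_torque": the same for the moment, N m; "finger_gap": opening from 0.0 (shut) to 1.0 (fully open); "gripper_force": force on a finger pad.
Only numpy, scipy, OpenCV 4.12 (cv2) and the standard library are available. Lean on these libraries where they do the work, as an engineer would, in place of code of your own. Each camera call takes 0.05 s, during which the arm holds its last target. There are 200 camera calls.

TASK

Clear the test desk: first put the urgent orange-capped vial in the orange tray, leaving the other samples where they lie until it is in; then, in any order, both blue-capped vials in the blue tray and both white test cassettes in the dark grey tray. Set everything down gently on its tray's floor: vials upright and never tipped over, cassettes flat and face up, side by side and not on top of one another. Leave the black timer and the yellow tape roll where they are.

Things in the scene. Friction and masses are not known exactly. Their poses are not given: they have to be found in the camera images.
- vial_orange: plain round sample vial standing upright: white body 28 mm in diameter, orange screw cap 32 mm in diameter and 16 mm high on top, 60 mm tall in all, about 35 g. Origin: centre of its underside; z up the vial
- vial_blue_a: plain round sample vial standing upright: white body 28 mm in diameter, blue screw cap 32 mm in diameter and 16 mm high on top, 60 mm tall in all, about 35 g. Origin: centre of its underside; z up the vial. The two blue-capped vials are alike
- vial_blue_b: plain round sample vial standing upright: white body 28 mm in diameter, blue screw cap 32 mm in diameter and 16 mm high on top, 60 mm tall in all, about 35 g. Origin: centre of its underside; z up the vial. The two blue-capped vials are alike
- cassette_a: white rapid-test cassette lying flat, face up: a slab 70 mm long (x) by 24 mm wide (y) by 8 mm thick, about 20 g, with a small window and one red line on its face. It is the same as the other cassette. Origin: centre of its underside; z out of its face
- cassette_b: white rapid-test cassette lying flat, face up: a slab 70 mm long (x) by 24 mm wide (y) by 8 mm thick, about 20 g, with a small window and one red line on its face. It is the same as the other cassette. Origin: centre of its underside; z out of its face
- tray_orange: orange plastic tray, open on top, fixed to the table: outside 110 mm (x) by 160 mm (y), walls 4 mm thick and 18 mm high, floor 4 mm thick. Origin: centre of its underside, on the table top; z up
- tray_blue: blue plastic tray, open on top, fixed to the table: outside 110 mm (x) by 160 mm (y), walls 4 mm thick and 18 mm high, floor 4 mm thick. Origin: centre of its underside, on the table top; z up
- tray_grey: dark grey steel tray, open on top, fixed to the table: outside 110 mm (x) by 160 mm (y), walls 4 mm thick and 18 mm high, floor 4 mm thick. Origin: centre of its underside, on the table top; z up
- timer: black digital timer lying loose on the table, 52 by 52 by 18 mm, not to be moved. Origin: centre of its underside
- tape: yellow roll of tape lying flat and loose on the table, 56 mm in diameter, hole 38 mm, 19 mm high, not to be moved. Origin: centre of its underside

How it is judged:
On the way, in this order (a step that is already met when the one before it is completed fails the run):
1. the orange-capped vial stands released in the orange tray, while each other vial and cassette is still within 40 mm of where it started (x of vial_orange in the frame of tray_orange between -0.051 and 0.051 m and y of vial_orange in the frame of tray_orange between -0.076 and 0.076 m and z of vial_orange in the frame of tray_orange between 0.001 and 0.0085 m and angle between vial_orange's own z axis and vertical below 0.12 rad and contact force between vial_orange and the fingers below 0.1 N and linear speed of vial_orange below 0.02 m/s and angular speed of vial_orange below 0.2 rad/s and distance of each of vial_blue_a, vial_blue_b, cassette_a, cassette_b from where it was at the start of the episode below 0.04 m), for 0.2 s.
2. all five lie released in their trays (x of vial_blue_a in the frame of tray_blue between -0.051 and 0.051 m and y of vial_blue_a in the frame of tray_blue between -0.076 and 0.076 m and z of vial_blue_a in the frame of tray_blue between 0.001 and 0.0085 m and angle between each of vial_blue_a, vial_blue_b, vial_orange, cassette_a, cassette_b's own z axis and vertical below 0.12 rad and contact force between each of vial_blue_a, vial_blue_b, vial_orange, cassette_a, cassette_b and the fingers below 0.1 N and linear speed of each of vial_blue_a, vial_blue_b, vial_orange, cassette_a, cassette_b below 0.02 m/s and angular speed of each of vial_blue_a, vial_blue_b, vial_orange, cassette_a, cassette_b below 0.2 rad/s and x of vial_blue_b in the frame of tray_blue between -0.051 and 0.051 m and y of vial_blue_b in the frame of tray_blue between -0.076 and 0.076 m and z of vial_blue_b in the frame of tray_blue between 0.001 and 0.0085 m and x of vial_orange in the frame of tray_orange between -0.051 and 0.051 m and y of vial_orange in the frame of tray_orange between -0.076 and 0.076 m and z of vial_orange in the frame of tray_orange between 0.001 and 0.0085 m and x of cassette_a in the frame of tray_grey between -0.051 and 0.051 m and y of cassette_a in the frame of tray_grey between -0.076 and 0.076 m and z of cassette_a in the frame of tray_grey between 0.001 and 0.0085 m and x of cassette_b in the frame of tray_grey between -0.051 and 0.051 m and y of cassette_b in the frame of tray_grey between -0.076 and 0.076 m and z of cassette_b in the frame of tray_grey between 0.001 and 0.0085 m), for 0.2 s.
At the end, for the whole second after the job is handed in: the orange-capped vial in the orange tray, both blue-capped vials in the blue tray, both cassettes in the dark grey tray; each inside the walls, on the tray's floor (underside within 4.5 mm of it), vials upright and cassettes flat and face up (within 0.12 rad), released and at rest (all of step 2); the robot touches nothing.
It fails at once if the timer or the tape roll is moved more than 25 mm (distance of any of timer, tape from where it was at the start of the episode above 0.025 m).
It fails at once if a vial is tipped more than 0.8 rad (angle between any of vial_blue_a, vial_blue_b, vial_orange's own z axis and vertical above 0.8 rad).
It fails at once if a vial or cassette is dropped or thrown (moves faster than 0.7 m/s while the fingers do not touch it, a fall of about 25 mm) ((contact force between vial_blue_a and the fingers below 0.01 N and linear speed of vial_blue_a above 0.7 m/s) or (contact force between vial_blue_b and the fingers below 0.01 N and linear speed of vial_blue_b above 0.7 m/s) or (contact force between vial_orange and the fingers below 0.01 N and linear speed of vial_orange above 0.7 m/s) or (contact force between cassette_a and the fingers below 0.01 N and linear speed of cassette_a above 0.7 m/s) or (contact force between cassette_b and the fingers below 0.01 N and linear speed of cassette_b above 0.7 m/s)).
It also fails if it takes over 112 s, if anything falls off the work surface, if the arm or the gripper's body presses on something with over 40 N, if the wrist force passes 120 N, or if a joint passes its speed limit or range.

## Working session

There is one attempt and no reset: what is moved stays moved. The work goes in short steps, Python scripts to look and compute and a tool call to move; the robot and the scene stay as the last step left them, time stands still between calls to the robot, and variables do not carry over. Pictures are saved under pics/ and viewed, at most 14 in all, crops included, and the job is handed in when it is done.

Besides the shell and the picture viewer there is one more tool, called after ">>>" by a JSON object that holds its "method" and its "body", one argument or row to a line. move_arm: Moves the arm, as the interface text tells. Its arguments: {"type":"object","properties":{"rows":{"type":"array"},"squeeze":{"type":"number"}},"required":["rows"]}

```bash
ls; mkdir -p pics; python3 - <<'E'
from station import readout, imaging, manip
import cv2,numpy as np
print(readout.sense()); print([a for a in dir(manip) if a[0]!='_'])
for n in("top","side"):
    s=imaging.snapshot(n); cv2.imwrite(f"pics/{n}0.png",s["img"][:,:,::-1]); np.savez(f"{n}0.npz",**s)
    print(n,s["fovy"],s["cx"],s["cy"],s["rvec"],s["tvec"])
E
```

```text
pics
{'t': 0.0, 'q': array([ 1.07052734e+00,  5.28464019e-01,  1.43387219e+00, -1.89662054e-05,
        1.18137921e+00, -1.78473987e-01]), 'qd': array([-0.00078636, -0.00023262,  0.00097908,  0.00039176, -0.00162868,
        0.00035449]), 'tau': array([ 2.18005291e-03, -4.42355239e+01, -1.78026295e+01, -4.77979017e-05,
        8.31502606e-03, -3.99999500e-08]), 'tcp_pos': array([0.19731687, 0.59235852, 0.25534444]), 'tool_rot': array([ 1.60200527e-01,  9.87083920e-01, -1.00376463e-03, -3.45059208e-04]), 'force': array([ 0.16361523, -0.64650144,  0.50198922]), 'ft_torque': array([ 0.03045745, -0.02554513, -0.07117342]), 'gripper_force': 0.0, 'finger_gap': 1.0035761536617436}
['PlanningError', 'tip_extent']
top 48.66579829161147 278.9783183743779 214.85098547674102 [ 2.18339281 -2.11943259  0.15676689] [-0.02329589  0.51200397  0.89265377]
side 53.47951557233095 278.71514520546333 213.84048666664825 [ 2.18883132 -0.08407447  0.03904658] [-0.51289662  0.07037954  1.01163519]
```

View pics/top0.png

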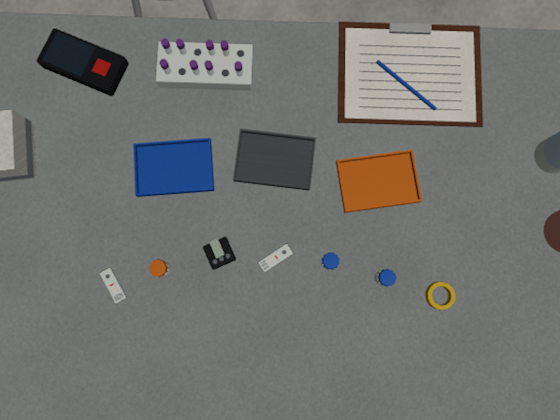

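View pics/side0.png

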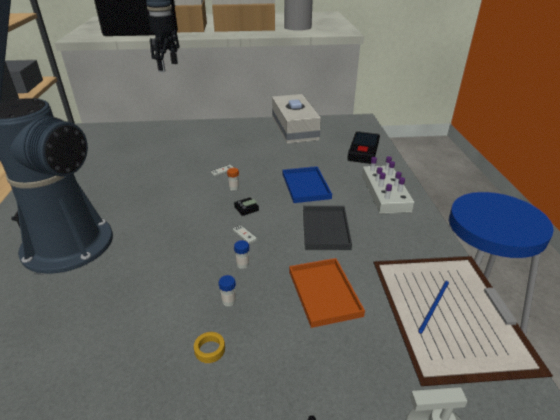

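The top view shows the orange vial at (158,268), blue vials at (331,261) and (387,277), and cassettes at (112,285) and (276,258). The timer is at (219,252) and the tape at (441,295). Trays: blue (174,167), grey (275,160), orange (378,181). The side view shows the same layout, with the vials upright.

```bash
cat > h.py <<'E'
import cv2,numpy as np
from scipy.spatial.transform import Rotation as R
def ray(s,uv,z):
    """pixel(s) -> world points on plane z (pinhole or wrist fisheye)"""
    f=210/np.tan(np.radians(float(s["fovy"]))/2)
    d=(np.atleast_2d(uv).astype(float)-[float(s["cx"]),float(s["cy"])])/f
    if s.get("fish"):
        r=np.linalg.norm(d,axis=1,keepdims=True)+1e-9
        v=np.hstack([d/r*np.sin(r),np.cos(r)])
    else: v=np.hstack([d,np.ones((len(d),1))])
    Rm=R.from_rotvec(np.ravel(s["rvec"])).as_matrix(); c=-Rm.T@np.ravel(s["tvec"]); w=v@Rm
    return c+w*((z-c[2])/w[:,2])[:,None]
def blobs(m,amin,amax=1e9):
    cs,_=cv2.findContours(m.astype(np.uint8),cv2.RETR_EXTERNAL,cv2.CHAIN_APPROX_NONE)
    return [c[:,0,:] for c in cs if amin<=cv2.contourArea(c)<=amax]
def rect(p):
    c,(w,h),a=cv2.minAreaRect((p[:,:2]*1000).astype(np.float32))
    if w<h: w,h,a=h,w,a+90
    return np.round(c,1),round(w,1),round(h,1),round((a+90)%180-90,1)
def masks(img):
    H=cv2.cvtColor(img,cv2.COLOR_RGB2HSV); h,s,v=[H[...,i].astype(int) for i in range(3)]
    return dict(orange=(h>5)&(h<16)&(s>180)&(v>110),blue=(h>105)&(h<125)&(s>150)&(v>60),
      yellow=(h>18)&(h<32)&(s>150)&(v>90),white=(s<40)&(v>150),dark=(v<75)&(s<80))
E
python3 - <<'E'
from h import *
s=dict(np.load("top0.npz")); M=masks(s["img"])
for k,z in(("orange",.06),("blue",.06),("yellow",.019),("white",.008),("dark",.018)):
    for c in blobs(M[k],60,8000):
        px=c.mean(0).round()
        if px[1]<125 or px[0]>470 or px[0]<40: continue
        zz=.018 if cv2.contourArea(c)>1500 else z
        print(k,px,rect(ray(s,c,zz)))
E
```

```text
orange [158. 268.] (array([399.7, 221.2]), 30.9, 29.3, 77.8)
orange [379. 181.] (array([ 592.6, -211.4]), 159.4, 109.5, -80.2)
blue [387. 277.] (array([ 394.8, -217.6]), 30.7, 30.2, -55.6)
blue [330. 261.] (array([ 423.5, -109.6]), 29.0, 28.7, -88.3)
blue [173. 167.] (array([608.8, 213.6]), 160.1, 111.5, -83.8)
yellow [441. 295.] (array([ 362.5, -334.8]), 54.2, 53.1, -88.4)
white [112. 285.] (array([363.5, 323. ]), 69.4, 23.1, 32.2)
white [275. 258.] (array([428.4,  -2.9]), 68.9, 23.2, -55.2)
dark [219. 253.] (array([434.4, 110.6]), 52.4, 51.9, -64.0)
dark [274. 160.] (array([631.1,   5.1]), 157.4, 111.8, 84.8)
```

```bash
cat >> h.py <<'E'
def go(x,y,z,ang=None,st=None):
    """print turn (deg about tool z) and shift (mm, tool axes) to reach x,y,z in mm, tool y at world angle ang mod 180"""
    from station import readout
    st=st or readout.sense(); Rm=R.from_quat(st["tool_rot"]).as_matrix()
    cur=np.degrees(np.arctan2(Rm[1,1],Rm[0,1])); p=np.array(st["tcp_pos"])*1000
    d=0 if ang is None else (ang-cur+90)%180-90
    a=np.radians(cur); X=np.array([-np.sin(a)*-1,-np.cos(a),0])  # tool x = y cross z(down)
    X=np.cross(Rm[:,1],[0,0,-1]); 
    e=np.array([x,y,z])-p
    print("t %.2f cur ang %.1f turnz %.1f shift x %.1f y %.1f z %.1f dist %.0f"%(st["t"],cur,-d,e@X,e@Rm[:,1],-e[2],np.linalg.norm(e)),
      "pos",p.round(1),"q6 %.2f"%st["q"][5],"gap %.2f F %s"%(st["finger_gap"],np.round(st["force"],1)))
E
sed -i '/a=np.radians(cur); X/d' h.py
python3 -c "
from h import *;go(400,221,190)"
```

```text
t 0.10 cur ang 71.6 turnz 0.0 shift x -309.7 y -288.1 z 65.4 dist 428 pos [197.3 592.4 255.4] q6 -0.18 gap 1.00 F [ 0.4 -0.  -0.3]
```

>>> {"method": "move_arm", "body": {
  "rows": [
    [0,0,0,-20,-19,4,0.3],
    [0,0,0,-50,-46,10,0.45],
    [0,0,0,-80,-74,17,0.45],
    [0,0,0,-110,-102,23,0.45],
    [0,0,0,-140,-130,30,0.45],
    [0,0,0,-170,-158,36,0.45],
    [0,0,0,-200,-186,42,0.45],
    [0,0,0,-230,-214,48,0.45],
    [0,0,0,-260,-242,55,0.45],
    [0,0,0,-290,-270,61,0.45],
    [0,0,0,-305,-284,65,0.45],
    [0,0,0,-310,-288,65,0.45]
  ]
}}

```text
t: 1.1
tcp_pos: [0.4018, 0.2187, 0.1905]
tool_rot: [0.162, 0.987, -0.001, -0.001]
force: [-0.2, 0.5, -0.0]
finger_gap: 0.547
gripper_force: 0.0
```

```bash
python3 - <<'E'
from h import *
from station import imaging
s=imaging.snapshot("wrist"); s["fish"]=1; cv2.imwrite("pics/w1.png",s["img"][:,:,::-1])
for c in blobs(masks(s["img"])["orange"],60):
    z=s["z_map"][tuple(c.mean(0).astype(int)[::-1])]
    print(c.mean(0),cv2.contourArea(c),z,rect(ray(s,c,.06)))
go(400,221,110)
E
```

```text
[547.67647059 407.24509804] 601.0 1.0785735 (array([901.2, 545.4]), 157.1, 69.7, 16.4)
[283.10714286 206.32142857] 1126.0 0.25558814 (array([395.7, 223.6]), 31.1, 31.0, 20.9)
t 1.15 cur ang 71.3 turnz 0.0 shift x 2.3 y 0.9 z 80.9 dist 81 pos [401.9 219.5 190.9] q6 -0.99 gap 0.55 F [ 1.3 -0.5 -0.8]
```

View pics/w1.png

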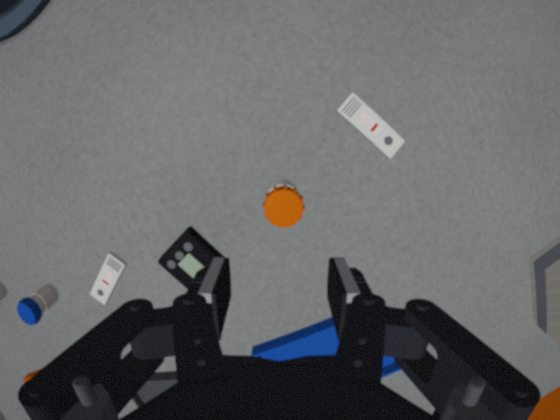

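```bash
python3 - <<'E'
from h import *
from station import imaging
s=imaging.snapshot("wrist"); s["fish"]=1
for c in blobs(masks(s["img"])["orange"],1000): print(rect(ray(s,c,.06)))
M=R.from_rotvec(np.ravel(s["rvec"])).as_matrix(); print(-M.T@np.ravel(s["tvec"]),M[2])
s=imaging.snapshot("side")
for c in blobs(masks(s["img"])["orange"],60,600): print(rect(ray(s,c,.052)))
s=imaging.snapshot("top")
for c in blobs(masks(s["img"])["orange"],60,600): print(rect(ray(s,c,.06)))
M=R.from_rotvec(np.ravel(s["rvec"])).as_matrix(); print(-M.T@np.ravel(s["tvec"]),M[2])
go(400,221,110)
E
```

```text
(array([395.6, 224.1]), 31.5, 30.5, -7.3)
[0.33313425 0.24196015 0.30756538] [ 0.26336031 -0.08986292 -0.96050299]
[ 0.38310316 -0.00464669  0.95537003] [ 0.13932257 -0.00368394 -0.9902402 ]
t 1.30 cur ang 71.6 turnz 0.0 shift x -0.3 y -1.3 z 81.4 dist 81 pos [400.1 222.3 191.4] q6 -0.99 gap 0.55 F [-0.2  0.7  0.8]
```

The wrist view shows the orange vial at (283,207), cassettes at (372,125) and (107,278), and the timer at (190,262). The wrist and top fixes differ by about 5 mm, so I'll take the mean, go down and look again.

>>> {"method": "move_arm", "body": {
  "rows": [
    [0,0,0,1,0,20,0.45],
    [0,0,0,2,-1,45,0.45],
    [0,0,0,2,-1,68,0.45],
    [0,0,0,2,-1,80,0.45],
    [0,0,0,2,-1,80,0.45],
    [0,0,0,2,-1,80,0.45]
  ]
}}

```text
t: 1.8
tcp_pos: [0.3975, 0.2225, 0.1111]
tool_rot: [0.159, 0.987, -0.0, -0.001]
force: [0.6, 0.6, -0.3]
finger_gap: 0.553
gripper_force: 0.0
```

```bash
python3 - <<'E'
from h import *
from station import imaging
s=imaging.snapshot("wrist"); s["fish"]=1; cv2.imwrite("pics/w2.png",s["img"][:,:,::-1])
for c in blobs(masks(s["img"])["orange"],800): print(c.mean(0),rect(ray(s,c,.06)))
s=imaging.snapshot("top"); cv2.imwrite("pics/t2.png",s["img"][:,:,::-1])
go(397.7,222.5,56)
E
```

```text
[281.90804598 248.64367816] (array([395. , 223.8]), 32.7, 31.5, 20.1)
t 1.90 cur ang 71.7 turnz 0.0 shift x 0.9 y -0.2 z 56.1 dist 56 pos [398.6 222.3 112.1] q6 -0.99 gap 0.54 F [-0.5  0.1  0.4]
```

View pics/w2.png

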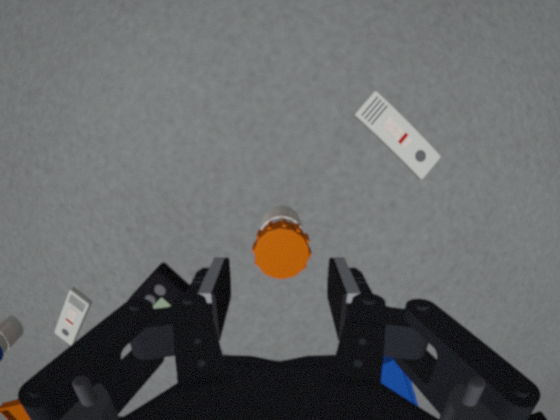

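The vial, at (282,250), is centred between the finger tips at columns 229 and 328. I'll descend and grip the cap.

>>> {"method": "move_arm", "body": {
  "rows": [
    [0,0,0,2,0,15,0.45],
    [0,0,0,2,0,32,0.45],
    [0,0,0,2,0,48,0.45],
    [0,0,0,2,0,56,0.45],
    [0,0,0,2,0,56,0.45],
    [0,0,0,2,0,56,0.6],
    [0,0,0,2,0,56,0.8],
    [0,0,0,2,0,56,0.8],
    [0,0,0,2,0,56,0.8],
    [0,0,0,2,0,56,0.8],
    [0,0,0,2,0,56,0.8]
  ],
  "squeeze": 25
}}

```text
t: 2.82
tcp_pos: [0.3971, 0.2221, 0.056]
tool_rot: [0.16, 0.987, 0.0, 0.001]
force: [0.1, -0.0, 5.6]
finger_gap: 0.367
gripper_force: 25.1
```

```bash
python3 -c "
from h import *;go(592,-211,150)"
```

```text
t 2.82 cur ang 71.6 turnz 0.0 shift x -321.9 y -349.1 z -94.0 dist 484 pos [397.1 222.1  56. ] q6 -0.99 gap 0.37 F [ 0.1 -0.   5.6]
```

>>> {"method": "move_arm", "body": {
  "rows": [
    [0,0,0,0,0,-8,0.85],
    [0,0,0,0,0,-25,0.85],
    [0,0,0,0,0,-50,0.85],
    [0,0,0,-8,-9,-75,0.85],
    [0,0,0,-25,-27,-90,0.85],
    [0,0,0,-48,-52,-95,0.85],
    [0,0,0,-73,-79,-95,0.85],
    [0,0,0,-98,-106,-95,0.85],
    [0,0,0,-123,-133,-95,0.85],
    [0,0,0,-148,-160,-95,0.85],
    [0,0,0,-173,-187,-95,0.85],
    [0,0,0,-198,-214,-95,0.85]
  ]
}}

```text
t: 3.82
tcp_pos: [0.5166, -0.0454, 0.1507]
tool_rot: [0.16, 0.987, 0.0, -0.0]
force: [0.9, 1.0, -0.9]
finger_gap: 0.364
gripper_force: 24.8
```

```bash
python3 -c "
from h import *;go(592,-211,150)"
```

```text
t 3.82 cur ang 71.5 turnz 0.0 shift x -123.9 y -133.2 z 0.7 dist 182 pos [516.6 -45.4 150.7] q6 -1.55 gap 0.36 F [ 0.9  1.  -0.9]
```

>>> {"method": "move_arm", "body": {
  "rows": [
    [0,0,0,-23,-25,0,0.85],
    [0,0,0,-46,-50,0,0.85],
    [0,0,0,-69,-75,0,0.85],
    [0,0,0,-92,-100,0,0.85],
    [0,0,0,-112,-121,0,0.85],
    [0,0,0,-124,-133,5,0.85],
    [0,0,0,-124,-133,20,0.85],
    [0,0,0,-124,-133,40,0.85],
    [0,0,0,-124,-133,58,0.85],
    [0,0,0,-124,-133,70,0.85],
    [0,0,0,-124,-133,75,0.85],
    [0,0,0,-124,-133,75,0.85]
  ]
}}

```text
t: 4.82
tcp_pos: [0.5913, -0.2085, 0.0742]
tool_rot: [0.16, 0.987, 0.001, -0.001]
force: [0.1, -0.5, -1.1]
finger_gap: 0.365
gripper_force: 24.9
```

```bash
python3 - <<'E'
from h import *
from station import imaging
s=imaging.snapshot("side"); cv2.imwrite("pics/s3.png",cv2.resize(s["img"][200:360,200:400,::-1],None,fx=3,fy=3))
go(592,-211,61)
E
```

```text
t 4.87 cur ang 71.6 turnz 0.0 shift x -0.6 y -2.1 z 14.2 dist 14 pos [ 592.1 -208.8   75.2] q6 -1.77 gap 0.36 F [-0.6 -0.6 -0.2]
```

View pics/s3.png

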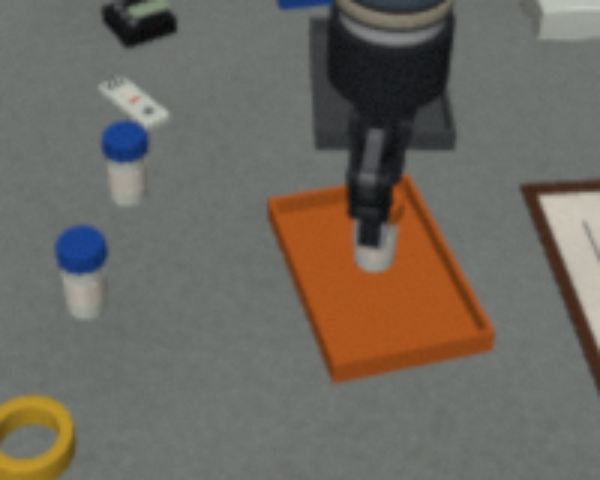

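The side crop shows the vial upright at about (375,250), over the orange tray. I'll lower it slowly.

>>> {"method": "move_arm", "body": {
  "rows": [
    [0,0,0,0,-2,4,0.85],
    [0,0,0,0,-2,8,0.85],
    [0,0,0,0,-2,11,0.85],
    [0,0,0,0,-2,13,0.85],
    [0,0,0,0,-2,14,0.85],
    [0,0,0,0,-2,14.5,0.85],
    [0,0,0,0,-2,14.5,0.85]
  ]
}}

```text
t: 5.45
tcp_pos: [0.5916, -0.2109, 0.0608]
tool_rot: [0.16, 0.987, 0.0, -0.0]
force: [0.5, -0.5, 0.2]
finger_gap: 0.365
gripper_force: 24.9
```

>>> {"method": "move_arm", "body": {
  "rows": [
    [0,0,0,0,0,0.5,0.85],
    [0,0,0,0,0,1,0.85],
    [0,0,0,0,0,1.2,0.85],
    [0,0,0,0,0,1.2,0.85]
  ]
}}

```text
t: 5.78
tcp_pos: [0.5919, -0.2111, 0.0601]
tool_rot: [0.16, 0.987, -0.0, 0.0]
force: [0.6, -0.8, 2.3]
finger_gap: 0.365
gripper_force: 25.0
```

Contact. Release gently and rise.

>>> {"method": "move_arm", "body": {
  "rows": [
    [0,0,0,0,0,0,0.6],
    [0,0,0,0,0,0,0.5],
    [0,0,0,0,0,0,0.45],
    [0,0,0,0,0,0,0.45],
    [0,0,0,0,0,0,0.45],
    [0,0,0,0,0,-10,0.45],
    [0,0,0,0,0,-30,0.45],
    [0,0,0,0,0,-60,0.45],
    [0,0,0,0,0,-90,0.45],
    [0,0,0,0,0,-105,0.45],
    [0,0,0,0,0,-105,0.45]
  ]
}}

```text
t: 6.7
tcp_pos: [0.5941, -0.2123, 0.1698]
tool_rot: [0.16, 0.987, -0.002, 0.004]
force: [0.7, 0.0, -0.3]
finger_gap: 0.551
gripper_force: 0.0
```

```bash
python3 - <<'E'
from h import *
from station import imaging
s=imaging.snapshot("wrist"); s["fish"]=1
for c in blobs(masks(s["img"])["orange"],300): print("o",c.mean(0),rect(ray(s,c,.064)))
for c in blobs(masks(s["img"])["blue"],200): print("b",c.mean(0),rect(ray(s,c,.06)))
cv2.imwrite("pics/w4.png",s["img"][:,:,::-1])
go(393.5,-216.8,140)
E
```

```text
o [548.61029412 398.99264706] (array([1021.2,   83.2]), 192.4, 64.1, 16.5)
o [266.14135338 203.65864662] (array([ 579., -207.]), 130.5, 89.4, -80.3)
b [540.6440678  361.59322034] (array([880.9,  50.3]), 100.1, 65.8, 34.5)
t 6.75 cur ang 71.6 turnz 0.0 shift x 187.5 y -67.9 z 27.4 dist 201 pos [ 592.9 -211.6  167.4] q6 -1.77 gap 0.55 F [-0.5  0.3 -0.5]
```

View pics/w4.png

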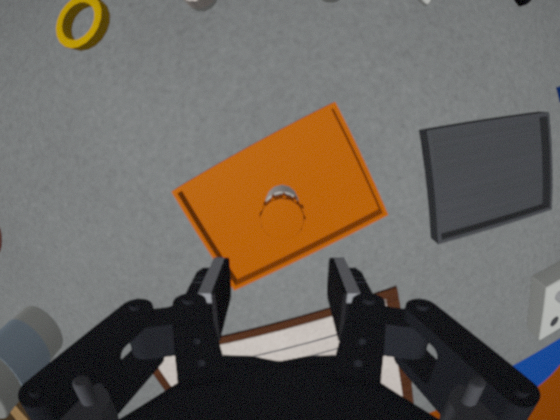

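The orange vial stands upright in its tray at about (282,210). Now the far blue vial.

>>> {"method": "move_arm", "body": {
  "rows": [
    [0,0,0,20,-7,0,0.45],
    [0,0,0,50,-18,0,0.45],
    [0,0,0,80,-29,0,0.45],
    [0,0,0,110,-40,0,0.45],
    [0,0,0,140,-51,0,0.45],
    [0,0,0,168,-61,8,0.45],
    [0,0,0,183,-66,25,0.45],
    [0,0,0,187.5,-68,45,0.45],
    [0,0,0,187.5,-68,52,0.45],
    [0,0,0,187.5,-68,52,0.45],
    [0,0,0,187.5,-68,52,0.45]
  ]
}}

```text
t: 7.67
tcp_pos: [0.3926, -0.2162, 0.1121]
tool_rot: [0.16, 0.987, 0.0, -0.0]
force: [0.1, -0.4, 0.4]
finger_gap: 0.556
gripper_force: 0.0
```

```bash
python3 - <<'E'
from h import *
from station import imaging
s=imaging.snapshot("wrist"); s["fish"]=1
for c in blobs(masks(s["img"])["blue"],200): print("b",c.mean(0),rect(ray(s,c,.06)))
go(393.5,-216.8,56)
E
```

```text
b [276.88095238 248.97619048] (array([ 389.3, -217.1]), 34.3, 30.7, -16.9)
b [451.08333333 235.56944444] (array([ 417.3, -112.9]), 38.1, 31.2, 55.1)
t 7.72 cur ang 71.6 turnz 0.0 shift x -0.5 y -0.2 z 56.6 dist 57 pos [ 393.  -216.5  112.6] q6 -2.00 gap 0.55 F [0.1 0.7 1.1]
```

>>> {"method": "move_arm", "body": {
  "rows": [
    [0,0,0,1.5,-1,15,0.45],
    [0,0,0,1.5,-1,32,0.45],
    [0,0,0,1.5,-1,48,0.45],
    [0,0,0,1.5,-1,56,0.45],
    [0,0,0,1.5,-1,56.5,0.45],
    [0,0,0,1.5,-1,56.5,0.6],
    [0,0,0,1.5,-1,56.5,0.8],
    [0,0,0,1.5,-1,56.5,0.8],
    [0,0,0,1.5,-1,56.5,0.8],
    [0,0,0,1.5,-1,56.5,0.8],
    [0,0,0,1.5,-1,56.5,0.8]
  ],
  "squeeze": 25
}}

```text
t: 8.63
tcp_pos: [0.3907, -0.2168, 0.0566]
tool_rot: [0.16, 0.987, -0.0, 0.0]
force: [-0.3, 0.2, 2.4]
finger_gap: 0.362
gripper_force: 25.0
```

```bash
python3 -c "
from h import *;
a=np.radians(6.2)
for v in(35,-35): go(608.8-v*np.sin(a),213.6+v*np.cos(a),160)"
```

```text
t 8.63 cur ang 71.6 turnz 0.0 shift x -56.1 y 509.1 z -103.4 dist 523 pos [ 390.7 -216.8   56.6] q6 -2.01 gap 0.36 F [-0.3  0.2  2.4]
t 8.63 cur ang 71.6 turnz 0.0 shift x -85.3 y 445.5 z -103.4 dist 465 pos [ 390.7 -216.8   56.6] q6 -2.01 gap 0.36 F [-0.3  0.2  2.4]
```

>>> {"method": "move_arm", "body": {
  "rows": [
    [0,0,0,0,0,-8,0.85],
    [0,0,0,0,0,-25,0.85],
    [0,0,0,0,0,-50,0.85],
    [0,0,0,0,0,-78,0.85],
    [0,0,0,-1,10,-98,0.85],
    [0,0,0,-3,30,-103,0.85],
    [0,0,0,-7,60,-103,0.85],
    [0,0,0,-11,97,-103,0.85],
    [0,0,0,-15,134,-103,0.85],
    [0,0,0,-19,171,-103,0.85],
    [0,0,0,-23,208,-103,0.85],
    [0,0,0,-27,245,-103,0.85]
  ]
}}

```text
t: 9.63
tcp_pos: [0.4937, 0.0091, 0.1597]
tool_rot: [0.16, 0.987, -0.0, -0.0]
force: [0.6, -0.0, -0.8]
finger_gap: 0.36
gripper_force: 24.9
```

```bash
python3 -c "
from h import *;
a=np.radians(6.2)
for v in(35,): go(608.8-v*np.sin(a),213.6+v*np.cos(a),61)"
```

```text
t 9.63 cur ang 71.6 turnz 0.0 shift x -29.9 y 262.3 z 98.7 dist 282 pos [493.7   9.1 159.7] q6 -1.46 gap 0.36 F [ 0.6 -0.  -0.8]
```

>>> {"method": "move_arm", "body": {
  "rows": [
    [0,0,0,-4,37,0,0.85],
    [0,0,0,-8,74,0,0.85],
    [0,0,0,-13,111,0,0.85],
    [0,0,0,-17,148,0,0.85],
    [0,0,0,-21,185,0,0.85],
    [0,0,0,-25,220,0,0.85],
    [0,0,0,-28,246,0,0.85],
    [0,0,0,-30,259,8,0.85],
    [0,0,0,-30,262,28,0.85],
    [0,0,0,-30,262,55,0.85],
    [0,0,0,-30,262,78,0.85],
    [0,0,0,-30,262,86,0.85]
  ]
}}

```text
t: 10.63
tcp_pos: [0.6016, 0.2449, 0.0692]
tool_rot: [0.16, 0.987, -0.002, -0.004]
force: [-0.6, 1.1, -1.9]
finger_gap: 0.364
gripper_force: 24.9
```

```bash
python3 -c "
from h import *;
a=np.radians(6.2)
for v in(35,): go(608.8-v*np.sin(a),213.6+v*np.cos(a),61)"
```

```text
t 10.63 cur ang 71.5 turnz 0.0 shift x -2.2 y 4.4 z 8.2 dist 10 pos [601.6 244.9  69.2] q6 -1.03 gap 0.36 F [-0.6  1.1 -1.9]
```

>>> {"method": "move_arm", "body": {
  "rows": [
    [0,0,0,0,0,3,0.85],
    [0,0,0,0,0,7,0.85],
    [0,0,0,0,0,10,0.85],
    [0,0,0,0,0,12,0.85],
    [0,0,0,0,0,13,0.85],
    [0,0,0,0,0,13,0.85]
  ]
}}

```text
t: 11.13
tcp_pos: [0.6053, 0.2463, 0.0608]
tool_rot: [0.16, 0.987, 0.0, 0.001]
force: [0.2, -0.2, -0.6]
finger_gap: 0.364
gripper_force: 24.9
```

Same as before: about 1 mm more, then release.

>>> {"method": "move_arm", "body": {
  "rows": [
    [0,0,0,0,0,0.5,0.85],
    [0,0,0,0,0,1,0.85],
    [0,0,0,0,0,1,0.85],
    [0,0,0,0,0,1,0.85]
  ]
}}

```text
t: 11.47
tcp_pos: [0.6054, 0.2464, 0.0606]
tool_rot: [0.16, 0.987, 0.0, 0.001]
force: [-0.1, -0.5, 5.2]
finger_gap: 0.365
gripper_force: 25.4
```

>>> {"method": "move_arm", "body": {
  "rows": [
    [0,0,0,0,0,0,0.6],
    [0,0,0,0,0,0,0.5],
    [0,0,0,0,0,0,0.45],
    [0,0,0,0,0,0,0.45],
    [0,0,0,0,0,0,0.45],
    [0,0,0,0,0,-10,0.45],
    [0,0,0,0,0,-30,0.45],
    [0,0,0,0,0,-55,0.45],
    [0,0,0,0,0,-70,0.45],
    [0,0,0,0,0,-70,0.45]
  ]
}}

```text
t: 12.3
tcp_pos: [0.6076, 0.247, 0.1337]
tool_rot: [0.16, 0.987, 0.002, 0.004]
force: [0.3, -0.3, 0.9]
finger_gap: 0.552
gripper_force: 0.0
```

```bash
python3 -c "
from h import *;
go(421,-110.5,115)"
```

```text
t 12.30 cur ang 71.6 turnz 0.0 shift x 64.0 y -398.2 z 18.7 dist 404 pos [607.6 247.  133.7] q6 -1.03 gap 0.55 F [ 0.3 -0.3  0.9]
```

>>> {"method": "move_arm", "body": {
  "rows": [
    [0,0,0,3,-20,0,0.45],
    [0,0,0,9,-55,0,0.45],
    [0,0,0,15,-93,0,0.45],
    [0,0,0,21,-131,0,0.45],
    [0,0,0,27,-169,0,0.45],
    [0,0,0,33,-207,0,0.45],
    [0,0,0,39,-245,0,0.45],
    [0,0,0,45,-283,0,0.45],
    [0,0,0,52,-321,5,0.45],
    [0,0,0,58,-359,10,0.45],
    [0,0,0,63,-388,16,0.45],
    [0,0,0,64,-398,20,0.45]
  ]
}}

```text
t: 13.3
tcp_pos: [0.4164, -0.1135, 0.1086]
tool_rot: [0.162, 0.987, 0.0, -0.001]
force: [-0.2, 0.4, 0.7]
finger_gap: 0.547
gripper_force: 0.0
```

>>> {"method": "move_arm", "body": {
  "rows": [
    [0,0,0,0,0,0,0.45],
    [0,0,0,0,0,0,0.45],
    [0,0,0,0,0,0,0.45]
  ]
}}

```text
t: 13.55
tcp_pos: [0.4189, -0.1102, 0.1092]
tool_rot: [0.16, 0.987, 0.0, 0.0]
force: [0.1, 0.2, -0.5]
finger_gap: 0.547
gripper_force: 0.0
```

```bash
python3 - <<'E'
from h import *
from station import imaging
s=imaging.snapshot("wrist"); s["fish"]=1
for c in blobs(masks(s["img"])["blue"],200): print("b",c.mean(0),rect(ray(s,c,.06)))
go(421,-110.5,56)
E
```

```text
b [551.93854749 309.33519553] (array([554. ,  88.1]), 100.0, 21.6, 10.1)
b [283.53012048 253.36144578] (array([ 418.4, -107.8]), 34.4, 31.1, -31.8)
t 13.60 cur ang 71.7 turnz 0.0 shift x -2.1 y 0.2 z 53.2 dist 53 pos [ 419.  -110.   109.2] q6 -1.77 gap 0.55 F [ 0.   0.4 -0.2]
```

>>> {"method": "move_arm", "body": {
  "rows": [
    [0,0,0,-1,1.5,15,0.45],
    [0,0,0,-1,1.5,32,0.45],
    [0,0,0,-1,1.5,46,0.45],
    [0,0,0,-1,1.5,53,0.45],
    [0,0,0,-1,1.5,53,0.45],
    [0,0,0,-1,1.5,53,0.6],
    [0,0,0,-1,1.5,53,0.8],
    [0,0,0,-1,1.5,53,0.8],
    [0,0,0,-1,1.5,53,0.8],
    [0,0,0,-1,1.5,53,0.8],
    [0,0,0,-1,1.5,53,0.8]
  ],
  "squeeze": 25
}}

```text
t: 14.52
tcp_pos: [0.4199, -0.1101, 0.0565]
tool_rot: [0.16, 0.987, -0.0, 0.0]
force: [-0.3, -0.9, 0.0]
finger_gap: 0.372
gripper_force: 24.8
```

```bash
python3 -c "
from h import *;
a=np.radians(6.2)
for v in(-35,): go(608.8-v*np.sin(a),213.6+v*np.cos(a),140)"
```

```text
t 14.52 cur ang 71.6 turnz 0.0 shift x -91.4 y 335.0 z -83.5 dist 357 pos [ 419.9 -110.1   56.5] q6 -1.76 gap 0.37 F [-0.3 -0.9  0. ]
```

>>> {"method": "move_arm", "body": {
  "rows": [
    [0,0,0,0,0,-8,0.85],
    [0,0,0,0,0,-25,0.85],
    [0,0,0,0,0,-50,0.85],
    [0,0,0,-2,6,-72,0.85],
    [0,0,0,-5,20,-82,0.85],
    [0,0,0,-12,45,-84,0.85],
    [0,0,0,-22,80,-84,0.85],
    [0,0,0,-32,116,-84,0.85],
    [0,0,0,-42,153,-84,0.85],
    [0,0,0,-52,190,-84,0.85],
    [0,0,0,-62,227,-84,0.85],
    [0,0,0,-72,264,-84,0.85]
  ]
}}

```text
t: 15.52
tcp_pos: [0.5719, 0.1195, 0.1408]
tool_rot: [0.16, 0.987, -0.0, -0.0]
force: [0.5, -0.6, -0.8]
finger_gap: 0.368
gripper_force: 24.9
```

>>> {"method": "move_arm", "body": {
  "rows": [
    [0,0,0,-9,34,0,0.85],
    [0,0,0,-16,58,0,0.85],
    [0,0,0,-19,69,0,0.85],
    [0,0,0,-19,71,8,0.85],
    [0,0,0,-19,71,25,0.85],
    [0,0,0,-19,71,45,0.85],
    [0,0,0,-19,71,60,0.85],
    [0,0,0,-19,71,68,0.85],
    [0,0,0,-19,71,70,0.85],
    [0,0,0,-19,71,70,0.85]
  ]
}}

```text
t: 16.35
tcp_pos: [0.6111, 0.178, 0.0695]
tool_rot: [0.161, 0.987, -0.0, -0.001]
force: [0.7, 0.2, 0.1]
finger_gap: 0.364
gripper_force: 24.9
```

```bash
python3 -c "
from h import *;
a=np.radians(6.2)
for v in(-35,): go(608.8-v*np.sin(a),213.6+v*np.cos(a),60.5)"
```

```text
t 16.35 cur ang 71.5 turnz 0.0 shift x -1.2 y 1.3 z 9.0 dist 9 pos [611.1 178.   69.5] q6 -1.14 gap 0.36 F [0.7 0.2 0.1]
```

>>> {"method": "move_arm", "body": {
  "rows": [
    [0,0,0,0,0,3,0.85],
    [0,0,0,0,0,6,0.85],
    [0,0,0,0,0,8,0.85],
    [0,0,0,0,0,9,0.85],
    [0,0,0,0,0,10,0.85],
    [0,0,0,0,0,10,0.85]
  ]
}}

```text
t: 16.85
tcp_pos: [0.6123, 0.1791, 0.0605]
tool_rot: [0.16, 0.987, 0.0, 0.0]
force: [-0.1, -0.9, 0.6]
finger_gap: 0.365
gripper_force: 24.9
```

>>> {"method": "move_arm", "body": {
  "rows": [
    [0,0,0,0,0,0.5,0.85],
    [0,0,0,0,0,0.8,0.85],
    [0,0,0,0,0,0.8,0.6],
    [0,0,0,0,0,0.8,0.5],
    [0,0,0,0,0,0.8,0.45],
    [0,0,0,0,0,0.8,0.45],
    [0,0,0,0,0,0.8,0.45],
    [0,0,0,0,0,-10,0.45],
    [0,0,0,0,0,-30,0.45],
    [0,0,0,0,0,-60,0.45],
    [0,0,0,0,0,-90,0.45],
    [0,0,0,0,0,-95,0.45]
  ]
}}

```text
t: 17.85
tcp_pos: [0.6153, 0.1796, 0.1612]
tool_rot: [0.16, 0.987, 0.001, 0.005]
force: [1.1, -0.5, 1.1]
finger_gap: 0.549
gripper_force: 0.0
```

```bash
python3 - <<'E'
from h import *
from station import imaging
s=imaging.snapshot("side"); cv2.imwrite("pics/s5.png",cv2.resize(s["img"][140:360,180:400,::-1],None,fx=2.5,fy=2.5))
go(362,323,150,32-90)
E
```

```text
t 17.90 cur ang 71.6 turnz -50.4 shift x 285.2 y 56.2 z 10.2 dist 291 pos [614.8 179.5 160.2] q6 -1.14 gap 0.55 F [ 0.1 -0.1  0.3]
```

View pics/s5.png

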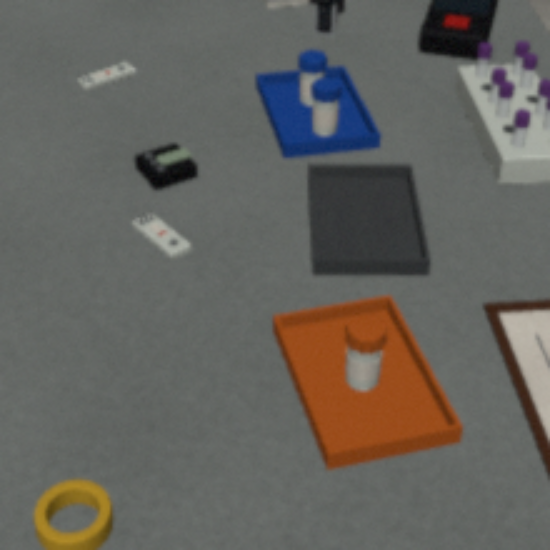

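All three vials stand upright in their trays: orange at (363,360), blue at (313,80) and (326,108). The cassettes at (107,74) and (162,235), the timer and the tape are undisturbed. Next is cassette a.

>>> {"method": "move_arm", "body": {
  "rows": [
    [0,0,-4,15,3,0,0.45],
    [0,0,-9,40,8,0,0.45],
    [0,0,-14,70,14,0,0.45],
    [0,0,-19,100,20,0,0.45],
    [0,0,-24,130,26,0,0.45],
    [0,0,-29,160,32,0,0.45],
    [0,0,-34,190,38,0,0.45],
    [0,0,-39,220,43,10,0.45],
    [0,0,-44,250,49,25,0.45],
    [0,0,-48,272,54,40,0.45],
    [0,0,-50.5,283,56,55,0.45],
    [0,0,-50.5,285,56,60,0.45]
  ]
}}

```text
t: 18.9
tcp_pos: [0.3553, 0.322, 0.0931]
tool_rot: [-0.278, 0.961, -0.001, -0.003]
force: [-0.4, -0.0, 0.5]
finger_gap: 0.556
gripper_force: 0.0
```

>>> {"method": "move_arm", "body": {
  "rows": [
    [0,0,0,0,0,0,0.45],
    [0,0,0,0,0,0,0.45],
    [0,0,0,0,0,0,0.45]
  ]
}}

```text
t: 19.15
tcp_pos: [0.361, 0.3224, 0.0956]
tool_rot: [-0.275, 0.961, 0.0, 0.001]
force: [-0.1, -0.3, 0.6]
finger_gap: 0.549
gripper_force: 0.0
```

```bash
python3 - <<'E'
from h import *
from station import imaging
s=imaging.snapshot("wrist"); s["fish"]=1;cv2.imwrite("pics/w6.png",s["img"][:,:,::-1])
for c in blobs(masks(s["img"])["white"],200): print("w",c.mean(0),rect(ray(s,c,.008)))
go(362,323,40,32.2-90)
E
```

```text
w [279.43968872 230.43579767] (array([360.2, 323.3]), 69.0, 23.3, 31.9)
t 19.20 cur ang 122.0 turnz -0.2 shift x -1.2 y 0.1 z 55.7 dist 56 pos [361.  322.3  95.7] q6 -1.63 gap 0.55 F [-0.7 -0.5  0.7]
```

View pics/w6.png

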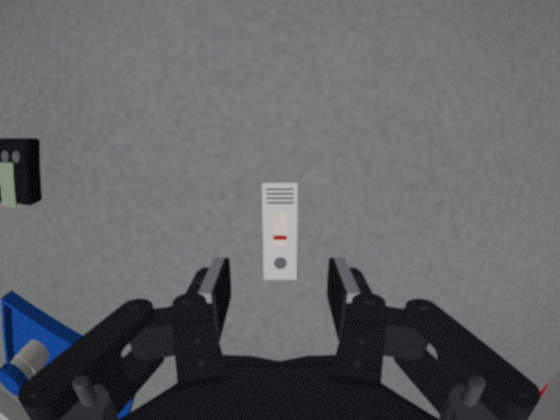

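The cassette at (280,231) is aligned with the jaws and centred. Descending.

>>> {"method": "move_arm", "body": {
  "rows": [
    [0,0,0,0,0.5,15,0.5],
    [0,0,0,0,0.5,35,0.6],
    [0,0,0,0,0.5,52,0.6],
    [0,0,0,0,0.5,60,0.6],
    [0,0,0,0,0.5,63,0.6],
    [0,0,0,0,0.5,65,0.6],
    [0,0,0,0,0.5,66,0.6],
    [0,0,0,0,0.5,66,0.6]
  ]
}}

```text
t: 19.87
tcp_pos: [0.3596, 0.3229, 0.0297]
tool_rot: [-0.276, 0.961, 0.0, 0.001]
force: [-0.4, 0.5, 0.1]
finger_gap: 0.404
gripper_force: 0.0
```

>>> {"method": "move_arm", "body": {
  "rows": [
    [0,0,0,0,0,1,0.6],
    [0,0,0,0,0,2,0.6],
    [0,0,0,0,0,2.5,0.6],
    [0,0,0,0,0,2.5,0.7],
    [0,0,0,0,0,2.5,0.8],
    [0,0,0,0,0,2.5,0.9],
    [0,0,0,0,0,2.5,0.9],
    [0,0,0,0,0,2.5,0.9]
  ],
  "squeeze": 25
}}

```text
t: 20.53
tcp_pos: [0.3592, 0.3229, 0.0269]
tool_rot: [-0.276, 0.961, 0.0, 0.0]
force: [0.1, -0.4, 4.3]
finger_gap: 0.27
gripper_force: 24.9
```

```bash
python3 -c "
from h import *;
a=np.radians(-5.2)
for v in(36,-36): go(631-v*np.sin(a),5+v*np.cos(a),130,84.8)"
```

```text
t 20.53 cur ang 122.1 turnz 37.3 shift x -83.4 y -385.0 z -103.1 dist 407 pos [359.2 322.9  26.9] q6 -1.63 gap 0.27 F [ 0.1 -0.4  4.3]
t 20.53 cur ang 122.1 turnz 37.3 shift x -39.8 y -442.3 z -103.1 dist 456 pos [359.2 322.9  26.9] q6 -1.63 gap 0.27 F [ 0.1 -0.4  4.3]
```

>>> {"method": "move_arm", "body": {
  "rows": [
    [0,0,0,0,0,-6,0.9],
    [0,0,0,0,0,-20,0.9],
    [0,0,0,0,0,-45,0.9],
    [0,0,0,0,0,-72,0.9],
    [0,0,2,-2,-10,-95,0.9],
    [0,0,6,-6,-30,-103,0.9],
    [0,0,10,-13,-60,-103,0.9],
    [0,0,14,-20,-94,-103,0.9],
    [0,0,18,-28,-129,-103,0.9],
    [0,0,22,-36,-164,-103,0.9],
    [0,0,26,-43,-199,-103,0.9],
    [0,0,30,-51,-234,-103,0.9]
  ]
}}

```text
t: 21.53
tcp_pos: [0.5271, 0.15, 0.1297]
tool_rot: [-0.016, 1.0, -0.0, -0.0]
force: [0.5, 0.5, -0.7]
finger_gap: 0.271
gripper_force: 24.6
```

```bash
python3 -c "
from h import *;
a=np.radians(-5.2)
for v in(36,): go(631-v*np.sin(a),5+v*np.cos(a),40,84.8)"
```

```text
t 21.53 cur ang 91.9 turnz 7.1 shift x -103.6 y -112.6 z 89.7 dist 177 pos [527.1 150.  129.7] q6 -1.53 gap 0.27 F [ 0.5  0.5 -0.7]
```

>>> {"method": "move_arm", "body": {
  "rows": [
    [0,0,2,-21,-23,0,0.9],
    [0,0,4,-43,-47,0,0.9],
    [0,0,6,-65,-71,0,0.9],
    [0,0,7,-85,-93,0,0.9],
    [0,0,7.1,-98,-107,5,0.9],
    [0,0,7.1,-103.5,-112.5,18,0.9],
    [0,0,7.1,-103.5,-112.5,40,0.9],
    [0,0,7.1,-103.5,-112.5,62,0.9],
    [0,0,7.1,-103.5,-112.5,78,0.9],
    [0,0,7.1,-103.5,-112.5,83,0.9],
    [0,0,7.1,-103.5,-112.5,84,0.9],
    [0,0,7.1,-103.5,-112.5,84,0.9]
  ]
}}

```text
t: 22.53
tcp_pos: [0.6334, 0.0434, 0.0452]
tool_rot: [0.044, 0.999, 0.0, -0.001]
force: [0.6, 0.2, -0.6]
finger_gap: 0.268
gripper_force: 24.6
```

```bash
python3 -c "
from h import *;
from station import imaging
s=imaging.snapshot('wrist'); cv2.imwrite('pics/w7.png',s['img'][:,:,::-1])
a=np.radians(-5.2)
for v in(36,): go(631-v*np.sin(a),5+v*np.cos(a),31.5,84.8)"
```

```text
t 22.58 cur ang 85.0 turnz 0.2 shift x -0.3 y -2.4 z 14.6 dist 15 pos [634.1  43.3  46.1] q6 -1.59 gap 0.27 F [ 0.6 -0.5  1. ]
```

View pics/w7.png

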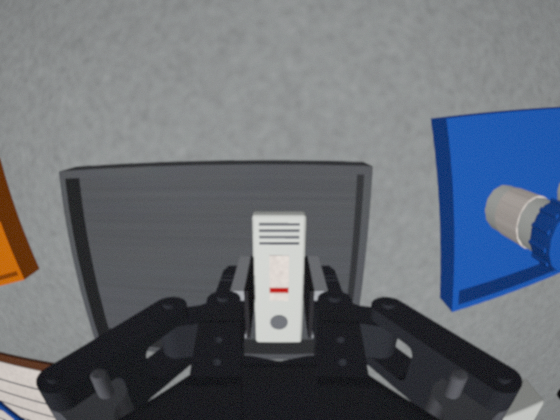

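The cassette is held level over the right half of the grey tray (centre at about (279,270)), clear of the walls. Lowering.

>>> {"method": "move_arm", "body": {
  "rows": [
    [0,0,0,0,-2,4,0.9],
    [0,0,0,0,-2,8,0.9],
    [0,0,0,0,-2,11,0.9],
    [0,0,0,0,-2,13,0.9],
    [0,0,0,0,-2,14,0.9],
    [0,0,0,0,-2,14.5,0.9],
    [0,0,0,0,-2,14.5,0.9]
  ]
}}

```text
t: 23.17
tcp_pos: [0.6338, 0.0408, 0.0311]
tool_rot: [0.044, 0.999, -0.0, -0.0]
force: [-0.0, -0.3, -1.0]
finger_gap: 0.271
gripper_force: 24.6
```

>>> {"method": "move_arm", "body": {
  "rows": [
    [0,0,0,0,0,0.4,0.9],
    [0,0,0,0,0,0.8,0.9],
    [0,0,0,0,0,0.8,0.9]
  ]
}}

```text
t: 23.42
tcp_pos: [0.6339, 0.0408, 0.0309]
tool_rot: [0.044, 0.999, -0.0, 0.0]
force: [-0.6, 0.1, 3.9]
finger_gap: 0.27
gripper_force: 25.1
```

>>> {"method": "move_arm", "body": {
  "rows": [
    [0,0,0,0,0,0,0.68],
    [0,0,0,0,0,0,0.62],
    [0,0,0,0,0,0,0.6],
    [0,0,0,0,0,0,0.6],
    [0,0,0,0,0,0,0.6],
    [0,0,0,0,0,-8,0.6],
    [0,0,0,0,0,-25,0.6],
    [0,0,0,0,0,-50,0.6],
    [0,0,0,0,0,-70,0.6],
    [0,0,0,0,0,-75,0.6],
    [0,0,0,0,0,-75,0.6]
  ]
}}

```text
t: 24.33
tcp_pos: [0.6352, 0.0407, 0.1076]
tool_rot: [0.044, 0.999, -0.0, 0.002]
force: [0.1, 0.0, -0.7]
finger_gap: 0.4
gripper_force: 0.0
```

```bash
python3 -c "
from h import *;
go(426.3,-2.5,95,34.8)"
```

```text
t 24.33 cur ang 85.0 turnz 50.2 shift x 204.3 y -61.4 z 12.6 dist 214 pos [635.2  40.7 107.6] q6 -1.59 gap 0.40 F [ 0.1  0.  -0.7]
```

>>> {"method": "move_arm", "body": {
  "rows": [
    [0,0,5,15,-4,0,0.5],
    [0,0,10,38,-11,0,0.45],
    [0,0,15,63,-19,0,0.45],
    [0,0,20,88,-26,0,0.45],
    [0,0,25,113,-34,0,0.45],
    [0,0,30,138,-41,0,0.45],
    [0,0,35,163,-49,0,0.45],
    [0,0,40,184,-55,4,0.45],
    [0,0,45,198,-60,8,0.45],
    [0,0,50,204,-61,12,0.45],
    [0,0,50,204,-61,12,0.45],
    [0,0,50,204,-61,12,0.45]
  ]
}}

```text
t: 25.33
tcp_pos: [0.4248, -0.002, 0.0927]
tool_rot: [0.461, 0.887, -0.0, -0.001]
force: [0.3, 0.2, 0.8]
finger_gap: 0.545
gripper_force: 0.0
```

```bash
python3 - <<'E'
from h import *
from station import imaging
s=imaging.snapshot("wrist"); s["fish"]=1
for c in blobs(masks(s["img"])["white"],200): print("w",c.mean(0),rect(ray(s,c,.008)))
go(426.3,-2.5,30,34.8)
E
```

```text
w [497.98039216 320.5       ] (array([639.1,  39.8]), 70.6, 23.4, -5.5)
w [282.85384615 231.24230769] (array([425.8,  -1.7]), 68.9, 23.6, -54.8)
w [413.71724138 102.92413793] (array([444.5, 119.7]), 36.7, 17.6, 25.5)
t 25.38 cur ang 35.1 turnz 0.3 shift x -0.6 y 0.2 z 62.9 dist 63 pos [425.8  -2.1  92.9] q6 -0.88 gap 0.55 F [-0.  -0.4 -0. ]
```

>>> {"method": "move_arm", "body": {
  "rows": [
    [0,0,0,0,0.7,15,0.5],
    [0,0,0,0,0.7,35,0.6],
    [0,0,0,0,0.7,52,0.6],
    [0,0,0,0,0.7,60,0.6],
    [0,0,0,0,0.7,63,0.6],
    [0,0,0,0,0.7,65,0.6],
    [0,0,0,0,0.7,66,0.6],
    [0,0,0,0,0.7,66,0.7],
    [0,0,0,0,0.7,66,0.8],
    [0,0,0,0,0.7,66,0.9],
    [0,0,0,0,0.7,66,0.9],
    [0,0,0,0,0.7,66,0.9]
  ],
  "squeeze": 25
}}

```text
t: 26.38
tcp_pos: [0.4262, -0.0017, 0.0279]
tool_rot: [0.462, 0.887, 0.0, 0.001]
force: [0.6, 0.3, 5.2]
finger_gap: 0.269
gripper_force: 25.6
```

```bash
python3 -c "
from h import *;
a=np.radians(-5.2)
for v in(-36,): go(631-v*np.sin(a),5+v*np.cos(a),100,84.8)"
```

```text
t 26.38 cur ang 35.0 turnz -49.8 shift x -139.4 y 148.5 z -72.1 dist 216 pos [426.2  -1.7  27.9] q6 -0.88 gap 0.27 F [0.6 0.3 5.2]
```

>>> {"method": "move_arm", "body": {
  "rows": [
    [0,0,0,0,0,-6,0.9],
    [0,0,0,0,0,-20,0.9],
    [0,0,0,0,0,-42,0.9],
    [0,0,-3,-5,5,-62,0.9],
    [0,0,-9,-18,19,-72,0.9],
    [0,0,-15,-35,37,-72,0.9],
    [0,0,-21,-55,59,-72,0.9],
    [0,0,-27,-75,80,-72,0.9],
    [0,0,-33,-95,101,-72,0.9],
    [0,0,-39,-114,121,-72,0.9],
    [0,0,-45,-130,138,-72,0.9],
    [0,0,-49.8,-139,148,-72,0.9]
  ]
}}

```text
t: 27.38
tcp_pos: [0.6297, -0.0314, 0.0999]
tool_rot: [0.043, 0.999, -0.0, 0.002]
force: [0.7, -0.7, 0.9]
finger_gap: 0.268
gripper_force: 25.0
```

>>> {"method": "move_arm", "body": {
  "rows": [
    [0,0,0,0,0,5,0.9],
    [0,0,0,0,0,18,0.9],
    [0,0,0,0,0,35,0.9],
    [0,0,0,0,0,47,0.9],
    [0,0,0,0,0,52,0.9],
    [0,0,0,0,0,53,0.9],
    [0,0,0,0,0,53,0.9]
  ]
}}

```text
t: 27.97
tcp_pos: [0.6258, -0.0305, 0.0456]
tool_rot: [0.046, 0.999, 0.0, -0.001]
force: [-0.3, 0.9, -0.2]
finger_gap: 0.271
gripper_force: 25.0
```

```bash
python3 -c "
from h import *;
from station import imaging
s=imaging.snapshot('wrist'); cv2.imwrite('pics/w8.png',s['img'][:,:,::-1])
a=np.radians(-5.2)
for v in(-36,): go(631-v*np.sin(a),5+v*np.cos(a),32,84.8)"
```

```text
t 28.02 cur ang 84.7 turnz -0.1 shift x -1.2 y -0.1 z 14.3 dist 14 pos [626.5 -30.6  46.3] q6 -1.71 gap 0.27 F [-0.3  0.4 -0.3]
```

View pics/w8.png

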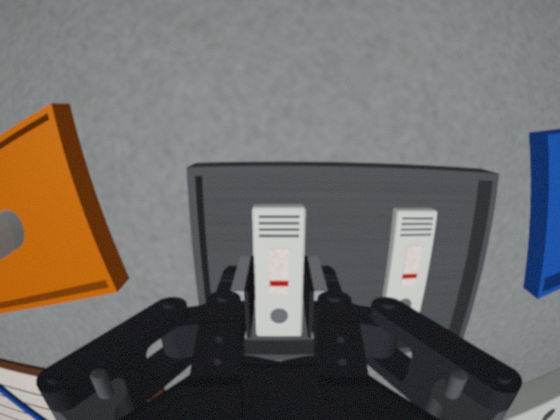

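The held cassette (279,270) is level and well apart from the first one (410,260), and inside the walls. Lowering.

>>> {"method": "move_arm", "body": {
  "rows": [
    [0,0,0,-1,0,4,0.9],
    [0,0,0,-1,0,8,0.9],
    [0,0,0,-1,0,11,0.9],
    [0,0,0,-1,0,12.5,0.9],
    [0,0,0,-1,0,13.5,0.9],
    [0,0,0,-1,0,14,0.9],
    [0,0,0,-1,0,14,0.9]
  ]
}}

```text
t: 28.6
tcp_pos: [0.6278, -0.0308, 0.0322]
tool_rot: [0.046, 0.999, 0.0, -0.0]
force: [0.5, 0.9, -0.5]
finger_gap: 0.267
gripper_force: 25.0
```

>>> {"method": "move_arm", "body": {
  "rows": [
    [0,0,0,0,0,0.4,0.9],
    [0,0,0,0,0,0.8,0.9],
    [0,0,0,0,0,0.8,0.9]
  ]
}}

```text
t: 28.85
tcp_pos: [0.6279, -0.0308, 0.0319]
tool_rot: [0.046, 0.999, -0.0, 0.0]
force: [-0.9, -0.4, 2.4]
finger_gap: 0.268
gripper_force: 25.3
```

>>> {"method": "move_arm", "body": {
  "rows": [
    [0,0,0,0,0,0,0.68],
    [0,0,0,0,0,0,0.62],
    [0,0,0,0,0,0,0.6],
    [0,0,0,0,0,0,0.6],
    [0,0,0,0,0,0,0.6],
    [0,0,0,0,0,-8,0.6],
    [0,0,0,0,0,-25,0.6],
    [0,0,0,0,0,-50,0.6],
    [0,0,0,0,0,-80,0.6],
    [0,0,0,0,0,-110,0.6],
    [0,0,0,0,0,-125,0.6],
    [0,0,0,0,0,-125,0.6]
  ]
}}

```text
t: 29.85
tcp_pos: [0.6305, -0.0313, 0.1616]
tool_rot: [0.046, 0.999, -0.001, 0.005]
force: [0.9, -0.2, -0.3]
finger_gap: 0.406
gripper_force: 0.0
```

>>> {"method": "move_arm", "body": {
  "rows": [
    [0,0,0,20,0,0,0.6],
    [0,0,0,50,0,0,0.6],
    [0,0,0,80,0,0,0.6],
    [0,0,0,110,0,0,0.6],
    [0,0,0,130,0,0,0.6],
    [0,0,0,140,0,0,0.6],
    [0,0,0,140,0,0,0.6],
    [0,0,0,140,0,0,0.6]
  ]
}}

```text
t: 30.52
tcp_pos: [0.4893, -0.0183, 0.1565]
tool_rot: [0.046, 0.999, -0.0, 0.001]
force: [0.7, -0.6, -0.5]
finger_gap: 0.399
gripper_force: 0.0
```

```bash
python3 - <<'E'
from h import *
from station import imaging
s=imaging.snapshot("side"); cv2.imwrite("pics/s9.png",cv2.resize(s["img"][140:380,180:400,::-1],None,fx=2.4,fy=2.4))
s=imaging.snapshot("wrist"); s["fish"]=1
for c in blobs(masks(s["img"])["white"],200): print("w",c.mean(0),rect(ray(s,c,.012)))
E
```

```text
w [278.82733813 336.14388489] (array([620.5, -30.9]), 59.4, 23.6, -5.7)
w [433.25252525 142.36363636] (array([442.1, 119.6]), 36.0, 17.3, 26.3)
```

View pics/s9.png

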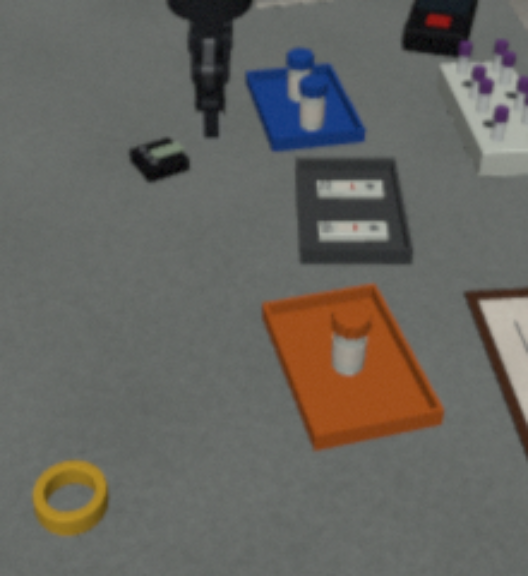

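Both cassettes lie flat side by side in the grey tray, at (350,189) and (353,231). The vials stand in their trays, and the timer and tape are in place. Handing in.

```bash
python3 -c "
from station import order;print(order.sign_off())"
```

```text
the job is handed in; nothing more can be done
None
```

The job is handed in (no verdict returned): the last pictures show the orange vial, placed first, and both blue vials upright in their trays, both cassettes flat and face up side by side in the grey tray, and the timer and tape roll where they were.

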